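# Finish the slat tower model and hold a torch on it as the sun

### The job

Finish the white tower model by laying the two loose slats on it flat, centred and square, each crosswise to the one below: the longer slat first, the shorter one on top of it. Then draw the pocket torch out of its wooden block and hold it up as the afternoon sun: slanting down at 45 degrees, lens lowest, pointed at the middle of the tower, halfway up, from about 15 cm away, from whichever side suits you. Do not touch the model with the torch, leave the glue bottle, scale rule and small study model where they are, and finish still holding the torch steady there.

Things in the scene. Friction and masses are not known exactly. Their poses are not given: they have to be found in the camera images.
- tower: Tower model begun, fixed on the mat: grey base board 150 x 150 x 6 mm, on it two glued white slats 36 mm wide, 16 mm thick: the lower along the tower's x, 140 mm long; the upper along its y, 128 mm long, top at 38 mm. So the longer loose slat goes along x, underside at 38 mm, the shorter along y, underside at 54 mm. Origin: centre of the board's underside, on the mat (z = 0); z up.
- tower_mid (a point): The middle of the finished tower: on its axis, 38 mm above the mat. The torch is aimed at this point.
- slat_long: The longer loose slat: white wood with small grey window marks along both long sides, 115 mm long (its x), 36 mm wide (its y), 16 mm thick, 34 g, lying flat on the mat. Origin: centre of its underside; z up.
- slat_short: The shorter loose slat: the same white wood, 85 mm long (its x), 36 mm wide (its y), 16 mm thick, 26 g, lying flat on the mat. Origin: centre of its underside; z up.
- block: Light beech desk block, fixed, 170 (x) x 60 (y) x 55 mm high; origin: centre of its underside, z up. The torch stands loosely in an upright round bore 32 mm across, 45 mm deep, at x = -50 mm. Fixed in its other end: a pencil (x = 30, y = -12 mm, top 157 mm above the mat) and a scalpel handle (x = 62 mm, top 135 mm).
- torch: Dark metal pocket torch, 158 mm long, about 110 g, round, upright in the bore, lens down. Origin: centre of the lens face, 10 mm above the mat while parked; z runs from lens to tail (beam along -z). Head 28 mm across for 30 mm from the lens, cone to 42 mm, barrel 20 mm across to 154 mm, 12 mm tail button. Its top 113 mm show; raise it over 45 mm to clear the bore. Its roll does not matter.
- glue_bottle: Bystander: white glue bottle, standing, 44 mm across, 146 mm high with its thin nozzle. Origin: centre of its underside.
- scale_rule: Bystander: white scale rule with a red line, lying flat, 300 mm long (its y), 26 mm wide, 16 mm high. Origin: centre of its underside.
- study_model: Bystander: small white stacked study model on a 90 x 70 mm plate, 52 mm high. Origin: centre of its underside.
Mind the look-alikes: they are no part of the job. There is more than one size of the torch; the one meant has the size given above.

How it is judged:
On the way, in this order (a step that is already met when the one before it is completed fails the run):
1. the longer slat lies on the tower, crosswise to the glued one below, let go (horizontal distance between slat_long and tower below 0.008 m and z of slat_long in the frame of tower between 0.035 and 0.041 m and angle between the x axis of slat_long and the x axis of tower, either way round below 0.14 rad and angle between slat_long's own z axis and vertical below 0.06 rad and contact force between the fingers and slat_long below 0.1 N), for 0.2 s.
2. the shorter slat lies on the longer one, crosswise to it, let go (horizontal distance between each of slat_long, slat_short and tower below 0.008 m and z of slat_long in the frame of tower between 0.035 and 0.041 m and angle between the x axis of slat_long and the x axis of tower, either way round below 0.14 rad and angle between each of slat_long, slat_short's own z axis and vertical below 0.06 rad and z of slat_short in the frame of tower between 0.051 and 0.057 m and angle between the x axis of slat_short and the y axis of tower, either way round below 0.14 rad and contact force between the fingers and slat_short below 0.1 N), for 0.2 s.
3. the torch is drawn clear of the block (height (world z) of torch above 0.06 m and contact force between the fingers and torch above 1 N and contact force between torch and block below 0.05 N), for 0.1 s.
At the end, for the whole second after the job is handed in: Slats flat on the tower at 38 and 54 mm (within 3 mm), centred within 8 mm, square within 8 deg. Torch gripped, steady, touching nothing else, lens over 90 mm up, leaning 34 to 55 deg, beam line within 28 mm of the tower's middle (in each of its x and y), lens 100 to 240 mm from it (horizontal distance between each of slat_long, slat_short and tower below 0.008 m and z of slat_long in the frame of tower between 0.035 and 0.041 m and angle between the x axis of slat_long and the x axis of tower, either way round below 0.14 rad and angle between each of slat_long, slat_short's own z axis and vertical below 0.06 rad and z of slat_short in the frame of tower between 0.051 and 0.057 m and angle between the x axis of slat_short and the y axis of tower, either way round below 0.14 rad and linear speed of each of slat_long, slat_short, torch below 0.02 m/s and contact force between the fingers and torch above 1 N and height (world z) of torch above 0.09 m and contact force between torch and block below 0.05 N and contact force between torch and tower below 0.05 N and contact force between torch and slat_long below 0.05 N and contact force between torch and slat_short below 0.05 N and contact force between torch and glue_bottle below 0.05 N and contact force between torch and study_model below 0.05 N and angle between torch's own z axis and vertical between 0.6 and 0.97 rad and x of tower_mid in the frame of torch between -0.028 and 0.028 m and y of tower_mid in the frame of torch between -0.028 and 0.028 m and z of tower_mid in the frame of torch between -0.24 and -0.1 m and angular speed of torch below 0.15 rad/s); the arm keeps its last pose, push and grip.
It fails at once if the torch touches the model (contact force between torch and tower above 0.5 N or contact force between torch and slat_long above 0.5 N or contact force between torch and slat_short above 0.5 N).
It fails at once if the glue bottle, the scale rule or the study model is moved (more than 15 mm) (distance of any of glue_bottle, scale_rule, study_model from where it was at the start of the episode above 0.015 m).
It also fails if it takes over 67 s, if anything falls off the work surface, if the arm or the gripper's body presses on something with over 40 N, if the wrist force passes 120 N, or if a joint passes its speed limit or range.

### The arm

A 6-joint arm with a two-finger parallel gripper is mounted at the origin on the work surface. World frame = base frame: x ahead of the robot, y to its left, z up, the work surface at z = 0. Lengths are in m, angles in rad, forces in N, time in s.
With the tool pointing down it reaches from about 0.275 to 0.825 m from the base axis. Payload 5.2 kg.
Tool frame: the origin (TCP) lies midway between the tips of the shut fingers; the grasp point (between the pads) lies 19 mm behind it; z points along the fingers, y is the line along which they close (so a half turn about z gives the same grasp; the last joint's range is limited). The gripper opens to 93 mm and grips with 3 to 60 N. Pads are 15 mm wide; open, the fingers measure 128 mm over their backs; the gripper's body (75 mm by 188 mm) begins 65 mm behind the grasp point.
Start: joints at [-1.364, 0.259, 1.535, -0, 1.348, -0.203], TCP at [0.219, -0.504, 0.219] pointing down, gripper open.
Joint ranges: [-3.14, 3.14], [-0.91, 2.08], [0.19, 2.58], [-1.22, 4.36], [0.22, 2.71], [-3.12, 3.12]. Speed limits (rad/s): [2.57, 2.57, 3.14, 3.14, 3.14, 3.14].

### API

Orientations are given as a unit quaternion [x, y, z, w].
In Python, from bench import monitor, optics, robot gives the robot as it stands.
- The arm moves only by the tool servo_tool, never from a script. Its argument "moves" is a list of rows, each an object with "delta_pos": the shift along the tool's x, y, z in m, a list of three; "rotation": the turn, a rotation vector about the tool's x, y, z in rad, a list of three; "fingers": the finger opening in m, from 0 to 0.093. In form: [{"delta_pos": [tx, ty, tz], "rotation": [ax, ay, az], "fingers": fingers}, ...]. A call has 1 to 5 rows; each row shifts and turns the commanded pose from where the row before left it, along the tool's axes as they then stand; what a row does not reach is not made up. A row lasts 1/10 s, in which the tool goes at most 50 mm and 8.59 degrees, less where a joint would pass 70% of its speed; a pose out of reach is approached as far as the arm can. A call with a gripper value outside its range is refused whole. The fingers move at their own pace and stop on an object; the grip force is fixed at half the most. Time passes only in rows, so rows that do not move let the fingers close. It gives the time, the measured TCP pose, the force, the opening and the grip force at its end, in the units of the state.
- monitor.read_state(): the state, without advancing time (a new reading comes with each control period).
- optics.grab_frame(name): name is "side" or "top" or "wrist"; returns a dict with "color" (384x512x3 uint8, red, green, blue), "mtx" (3x3 intrinsics, pixels), "R" (3x3) and "t" (3): a world point X has camera coordinates R X + t; the wrist camera has in their place "tool_from_camera" (4x4, takes a point from camera to tool coordinates, whose origin is the TCP and whose axes are the flange's). Camera axes: x right, y down, z forward; pixel columns grow to the right and rows downward; lengths in m; the calibration is good to about 2 mm. A picture is of the moment at which its call begins: read the wrist's pose just before it. There is no depth.
- robot.job_done(): hands the job in; it is judged then, once.
The state is a dict: "clock": time; "qpos": joint angles; "joint_velocities": joint speeds; "effort": joint torques, N m; "position": TCP position; "tcp_rot": TCP orientation; "contact_force": force on the tool from outside, world axes, zero at the start; "torque": the same for the moment, N m; "gripper_width": opening from 0.0 (shut) to 1.0 (fully open); "grip_force": force on a finger pad.
Only numpy, scipy, OpenCV 4.12 (cv2) and the standard library are available. Lean on these libraries where they do the work, as an engineer would, in place of code of your own. Each camera call takes 0.05 s, during which the arm holds its last target. There are 200 camera calls.

## Working session

There is one attempt and no reset: what is moved stays moved. The work goes in short steps, Python scripts to look and compute and a tool call to move; the robot and the scene stay as the last step left them, time stands still between calls to the robot, and variables do not carry over. Pictures are saved under pics/ and viewed, at most 10 in all, crops included, and the job is handed in when it is done.

Besides the shell and the picture viewer there is one more tool, called in YAML: its name, and indented under it one key for each argument. servo_tool: Moves the arm, as the interface text tells. Its arguments: {"type":"object","properties":{"moves":{"type":"array","items":{"type":"object","properties":{"delta_pos":{"type":"array","items":{"type":"number"}},"rotation":{"type":"array","items":{"type":"number"}},"fingers":{"type":"number"}}}}},"required":["moves"]}

```bash
ls; mkdir -p pics
cat > h.py <<'E'
import numpy as np, cv2, pickle
from scipy.spatial.transform import Rotation as Ro
def grab(n):
    from bench import monitor, optics
    s=monitor.read_state(); f=optics.grab_frame(n)
    K=np.array(f['mtx'])
    if n=='wrist':
        T=np.array(f['tool_from_camera']); Rw=Ro.from_quat(s['tcp_rot']).as_matrix()
        A=Rw@T[:3,:3]; c=Rw@T[:3,3]+np.array(s['position'])
    else:
        R=np.array(f['R']); A=R.T; c=-R.T@np.array(f['t'])
    return dict(img=f['color'],K=K,A=A,c=c)
def ray(f,u,v):
    d=f['A']@np.linalg.inv(f['K'])@np.array([u,v,1.]); return f['c'],d/np.linalg.norm(d)
def onz(f,u,v,z):
    c,d=ray(f,u,v); return c+d*(z-c[2])/d[2]
def tri(L):
    M=np.zeros((3,3));b=np.zeros(3)
    for f,u,v in L:
        c,d=ray(f,u,v);P=np.eye(3)-np.outer(d,d);M+=P;b+=P@c
    return np.linalg.solve(M,b)
def proj(f,X):
    p=f['K']@(f['A'].T@(np.array(X)-f['c'])); return p[:2]/p[2]
def save(f,name): cv2.imwrite('pics/'+name,cv2.cvtColor(f['img'],cv2.COLOR_RGB2BGR))
E
python3 - <<'E'
from h import *
from bench import monitor
F={}
for n in ('top','side','wrist'):
    F[n]=grab(n); save(F[n],n+'0.png'); print(n,F[n]['c'].round(3),F[n]['A'][:,2].round(2))
pickle.dump(F,open('F0.pkl','wb'))
print(monitor.read_state())
E
```

```text
pics
top [0.422 0.047 0.985] [ 0.12  0.   -0.99]
side [0.361 0.741 0.867] [ 0.18 -0.64 -0.74]
wrist [ 0.289 -0.473  0.383] [-0.25 -0.11 -0.96]
{'clock': 0.15, 'qpos': array([-1.36380721e+00,  2.59126775e-01,  1.53576153e+00,  4.45333820e-06,
        1.34800177e+00, -2.02841049e-01]), 'joint_velocities': array([-0.00073364, -0.00115983, -0.00407286,  0.00031775, -0.00177319,
       -0.00151172]), 'effort': array([ 2.82446519e-03, -4.37644422e+01, -2.84233689e+01,  7.21000624e-02,
        3.79729620e-02, -8.14097257e-05]), 'position': array([ 0.21907092, -0.50406764,  0.21806312]), 'tcp_rot': array([ 9.79078162e-01,  2.03483495e-01,  8.25857482e-07, -6.48716258e-04]), 'contact_force': array([ 0.56013423, -0.38104507, -0.0782369 ]), 'torque': array([-0.025628  ,  0.00243437, -0.03115588]), 'grip_force': 0.0, 'gripper_width': 0.9982921108493253}
```

View pics/top0.png

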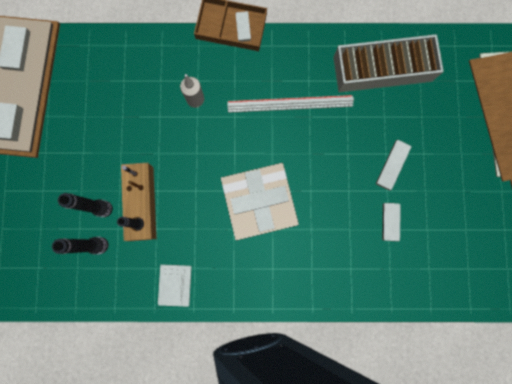

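View pics/side0.png

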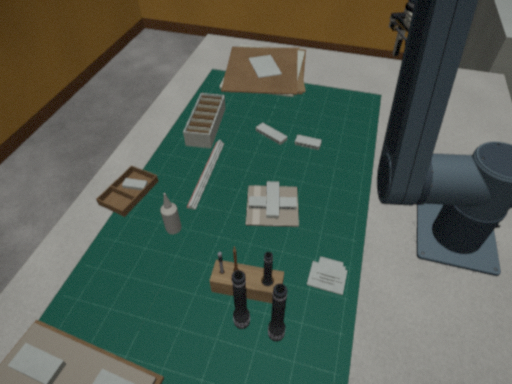

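The top view shows the tower at (260,201), the two loose slats at (395,164) and (392,222), and the block at (138,202) with a torch at its lower end (130,223). Two larger torches stand free at about (85,205) and (80,245). The side view shows the same things: slats (271,133) and (308,142), block torch (267,268), big torches (240,300) and (278,312).

```bash
cat > m.py <<'E'
from h import *
F=pickle.load(open('F0.pkl','rb'))
def quad(n,box,thr=(90,150),z=0.016):
    x0,y0,x1,y1=box; f=F[n]; im=f['img'][y0:y1,x0:x1]
    hsv=cv2.cvtColor(im,cv2.COLOR_RGB2HSV)
    m=((hsv[...,1]<thr[0])&(hsv[...,2]>thr[1])).astype(np.uint8)
    c=max(cv2.findContours(m,0,cv2.CHAIN_APPROX_NONE)[0],key=cv2.contourArea)
    M=cv2.moments(c); return c.reshape(-1,2)+[x0,y0],(M['m10']/M['m00']+x0,M['m01']/M['m00']+y0)
B={'A':dict(top=(370,130,420,195),side=(250,115,292,147)),'B':dict(top=(378,197,410,248),side=(292,130,328,153))}
for k,b in B.items():
    P={}
    for n in b:
        c,m=quad(n,b[n]); P[n]=m
        w=np.array([onz(F[n],u,v,0.012)[:2] for u,v in c],np.float32)
        r=cv2.minAreaRect(w); bx=cv2.boxPoints(r)
        e=bx[1]-bx[0] if np.linalg.norm(bx[1]-bx[0])>np.linalg.norm(bx[2]-bx[1]) else bx[2]-bx[1]
        print(k,n,'px',np.round(m,1),'ctr',np.round(r[0],4),'size',np.round(r[1],4),'ang',round(np.degrees(np.arctan2(e[1],e[0]))%180,1))
    print(k,'tri',tri([(F[n],*P[n]) for n in P]).round(4))
# crops
t=cv2.resize(F['top']['img'][150:260,40:310],None,fx=2.9,fy=2.9,interpolation=2)
s=cv2.resize(F['side']['img'][235:350,190:390],None,fx=2,fy=2,interpolation=2)
s2=cv2.resize(F['side']['img'][170:240,230:310],None,fx=3.2,fy=3.2,interpolation=2)
cv=np.zeros((600,790,3),np.uint8)
cv[:319,:783]=t[:600,:790]; cv[322:552,:400]=s; cv[322:546,420:676]=s2
cv2.imwrite('pics/crop1.png',cv[...,::-1])
E
python3 m.py
```

```text
A top px [394.1 164.2] ctr [ 0.6039 -0.2864] size [0.0366 0.1157] ang 153.4
A side px [270.9 131.6] ctr [ 0.6033 -0.2901] size [0.0286 0.1055] ang 154.4
A tri [ 0.6025 -0.2851  0.0158]
B top px [391.6 221.8] ctr [ 0.4697 -0.2749] size [0.0347 0.0861] ang 177.6
B side px [307.9 140.3] ctr [ 0.468  -0.2787] size [0.0282 0.0784] ang 175.6
B tri [ 0.4681 -0.2738  0.0161]
```

View pics/crop1.png

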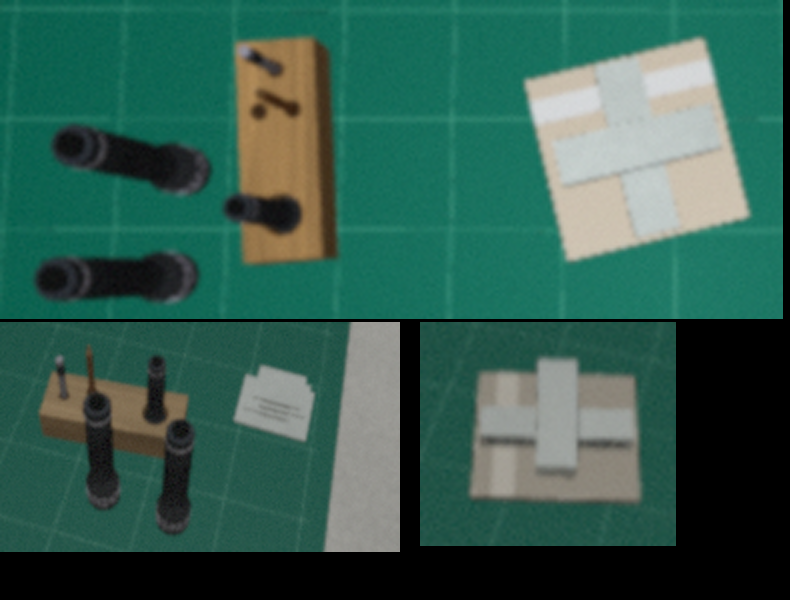

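Slat A at (394,164) measures 115 mm, so it is the long one. Slat B at (392,222) measures 85 mm, so it is the short one. There are three torches: the one in the block bore, top view (130,223), and two bigger free-standing ones near (85,205) and (80,245). The smaller one in the block fits, and the crop confirms it. Next I measure the tower and this torch.

```bash
cat > m2.py <<'E'
from h import *
F=pickle.load(open('F0.pkl','rb'))
def rect(w):
    r=cv2.minAreaRect(np.array(w,np.float32)); bx=cv2.boxPoints(r)
    e=bx[1]-bx[0] if np.linalg.norm(bx[1]-bx[0])>np.linalg.norm(bx[2]-bx[1]) else bx[2]-bx[1]
    return np.round(r[0],4),np.round(r[1],4),round(np.degrees(np.arctan2(e[1],e[0]))%180,1)
for n,(x0,y0,x1,y1) in dict(top=(212,155,308,248),side=(238,175,308,232)).items():
    f=F[n];h=cv2.cvtColor(f['img'],cv2.COLOR_RGB2HSV)[y0:y1,x0:x1].astype(int);rgb=f['img'][y0:y1,x0:x1].astype(int)
    m=(~((h[...,0]>65)&(h[...,0]<95)&(h[...,1]>90))).astype(np.uint8)
    c=max(cv2.findContours(m,0,1)[0],key=cv2.contourArea).reshape(-1,2)+[x0,y0]
    print(n,'board',rect([onz(f,u,v,.006 if n=='top' else 0.006)[:2] for u,v in c]))
    wm=((rgb[...,0]-rgb[...,2]<2)&(m>0)).astype(np.uint8)
    wm=cv2.morphologyEx(wm,cv2.MORPH_OPEN,np.ones((3,3)))
    cs=sorted(cv2.findContours(wm,0,1)[0],key=cv2.contourArea)[::-1][:2]
    for c in cs: print(' white',cv2.contourArea(c),cv2.boundingRect(c+[x0,y0]))
    cv2.imwrite(f'pics/wm_{n}.png',wm*255)
# torch tail: dark mask
for n,(x0,y0,x1,y1) in dict(top=(112,212,148,236),side=(258,248,280,292)).items():
    f=F[n];g=cv2.cvtColor(f['img'],cv2.COLOR_RGB2HSV)[y0:y1,x0:x1,2]
    ys,xs=np.where(g<75); print(n,'dark',xs.min()+x0,xs.max()+x0,ys.min()+y0,ys.max()+y0)
    for a in (range(xs.min(),xs.max()+1,2) if n=='top' else range(ys.min(),ys.max()+1,3)):
        q=ys[xs==a]+y0 if n=='top' else xs[ys==a]+x0
        print('  ',a+(x0 if n=='top' else y0),q.min(),q.max(),end=';')
    print()
E
python3 m2.py
```

```text
top board (array([0.5183, 0.0305]), array([0.1528, 0.1528]), np.float32(103.8))
 white 1677.5 (222, 169, 66, 62)
side board (array([0.5187, 0.0225]), array([0.1552, 0.1769]), np.float32(103.9))
 white 626.5 (249, 181, 47, 34)
top dark 117 143 217 229
   117 220 223;   119 218 225;   121 217 225;   123 217 225;   125 218 226;   127 218 226;   129 218 226;   131 219 227;   133 218 228;   135 218 229;   137 218 229;   139 218 229;   141 219 228;   143 222 224;
side dark 262 279 251 291
   251 266 269;   254 264 272;   257 264 272;   260 264 272;   263 263 272;   266 263 272;   269 264 272;   272 264 271;   275 264 271;   278 262 272;   281 262 272;   284 264 279;   287 274 279;   290 273 279;
```

```bash
cat > m3.py <<'E'
from h import *
F=pickle.load(open('F0.pkl','rb'));t,s=F['top'],F['side']
print('tail tri',tri([(t,121.5,221.3),(s,268,254.5)]).round(4), onz(t,121.5,221.3,.164).round(4),onz(s,268,254.5,.164).round(4))
x0,y0,x1,y1=112,155,165,250
h=cv2.cvtColor(t['img'],cv2.COLOR_RGB2HSV)[y0:y1,x0:x1]
m=((h[...,0]<30)&(h[...,1]>40)&(h[...,2]>120)).astype(np.uint8)
m=cv2.morphologyEx(m,cv2.MORPH_CLOSE,np.ones((9,9)))
c=max(cv2.findContours(m,0,1)[0],key=cv2.contourArea).reshape(-1,2)+[x0,y0]
r=cv2.minAreaRect(np.array([onz(t,u,v,.055)[:2] for u,v in c],np.float32));b=cv2.boxPoints(r)
print('block',r,b.round(3).tolist())
print('glue',onz(t,195,100,0).round(3),'study?',onz(t,175,285,0.02).round(3),'free torches',onz(t,103,208,.0).round(3),onz(t,98,245,0).round(3))
E
python3 m3.py
```

```text
tail tri [0.4619 0.3007 0.1639] [0.4624 0.3008 0.164 ] [0.4614 0.3008 0.164 ]
block ((0.5128176212310791, 0.30526453256607056), (0.16874150931835175, 0.05931002274155617), 4.126690864562988) [[0.4269999861717224, 0.32899999618530273], [0.4309999942779541, 0.27000001072883606], [0.5989999771118164, 0.28200000524520874], [0.5950000286102295, 0.3409999907016754]]
glue [0.763 0.185 0.   ] study? [0.327 0.22  0.02 ] free torches [0.502 0.396 0.   ] [0.416 0.404 0.   ]
```

servo_tool:
  moves:
    - {"delta_pos": [0.044,-0.0046,0],"rotation": [0,0,0],"fingers": 0.06}
    - {"delta_pos": [0.044,-0.0046,0],"rotation": [0,0,0],"fingers": 0.06}
    - {"delta_pos": [0.044,-0.0046,0],"rotation": [0,0,0],"fingers": 0.06}
    - {"delta_pos": [0.044,-0.0046,0],"rotation": [0,0,0],"fingers": 0.06}
    - {"delta_pos": [0.044,-0.0046,0],"rotation": [0,0,0],"fingers": 0.06}

```text
clock: 0.65
position: [0.413, -0.3945, 0.2184]
tcp_rot: [0.979, 0.203, -0.0, -0.0]
contact_force: [0.5, -0.4, 0.1]
gripper_width: 0.656
grip_force: 0.0
```

servo_tool:
  moves:
    - {"delta_pos": [0.044,-0.0046,0],"rotation": [0,0,0],"fingers": 0.06}
    - {"delta_pos": [0.044,-0.0046,0],"rotation": [0,0,0],"fingers": 0.06}
    - {"delta_pos": [0.044,-0.0046,0],"rotation": [0,0,0],"fingers": 0.06}
    - {"delta_pos": [0.044,-0.0046,0],"rotation": [0,0,0],"fingers": 0.06}
    - {"delta_pos": [0.043,-0.005,0],"rotation": [0,0,0],"fingers": 0.06}

```text
clock: 1.15
position: [0.6047, -0.2857, 0.2182]
tcp_rot: [0.979, 0.204, -0.0, -0.0]
contact_force: [0.6, -0.3, 0.3]
gripper_width: 0.645
grip_force: 0.0
```

servo_tool:
  moves:
    - {"delta_pos": [0,0,0],"rotation": [0,0,0.146],"fingers": 0.06}
    - {"delta_pos": [0,0,0],"rotation": [0,0,0.146],"fingers": 0.06}
    - {"delta_pos": [0,0,0],"rotation": [0,0,0.146],"fingers": 0.06}
    - {"delta_pos": [0,0,0],"rotation": [0,0,0.146],"fingers": 0.06}
    - {"delta_pos": [0,0,0],"rotation": [0,0,0.146],"fingers": 0.06}

```text
clock: 1.65
position: [0.6032, -0.2867, 0.218]
tcp_rot: [0.987, -0.162, -0.0, -0.0]
contact_force: [-0.3, -0.0, 0.5]
gripper_width: 0.643
grip_force: 0.0
```

servo_tool:
  moves:
    - {"delta_pos": [0,0,0],"rotation": [0,0,0.146],"fingers": 0.06}
    - {"delta_pos": [0,0,0],"rotation": [0,0,0],"fingers": 0.06}
    - {"delta_pos": [0,0,0],"rotation": [0,0,0],"fingers": 0.06}

```text
clock: 1.95
position: [0.6032, -0.2869, 0.2183]
tcp_rot: [0.973, -0.229, -0.0, -0.0]
contact_force: [-0.0, 0.2, -0.3]
gripper_width: 0.649
grip_force: 0.0
```

```bash
cat > w.py <<'E'
from h import *
import sys
def wrect(f,z,exp,minA=400):
    h=cv2.cvtColor(f['img'],cv2.COLOR_RGB2HSV); m=((h[...,1]<70)&(h[...,2]>140)).astype(np.uint8)
    out=[]
    for c in cv2.findContours(m,0,1)[0]:
        if cv2.contourArea(c)<minA: continue
        w=np.array([onz(f,u,v,z)[:2] for u,v in c.reshape(-1,2)],np.float32)
        r=cv2.minAreaRect(w); b=cv2.boxPoints(r); e=b[1]-b[0] if np.linalg.norm(b[1]-b[0])>np.linalg.norm(b[2]-b[1]) else b[2]-b[1]
        if np.hypot(*(np.array(r[0])-exp))<.08: out.append((np.round(r[0],4),np.round(r[1],4),round(float(np.degrees(np.arctan2(e[1],e[0]))%180),1)))
    return out
E
python3 - <<'E'
from w import *
f=grab('wrist');save(f,'w1.png');pickle.dump(f,open('w1.pkl','wb'))
for z in (.016,.012): print(wrect(f,z,[.603,-.287]))
E
```

```text
[(array([ 0.6016, -0.284 ]), array([0.0371, 0.1155]), 154.3)]
[(array([ 0.6008, -0.2837]), array([0.0375, 0.1168]), 154.3)]
```

View pics/w1.png

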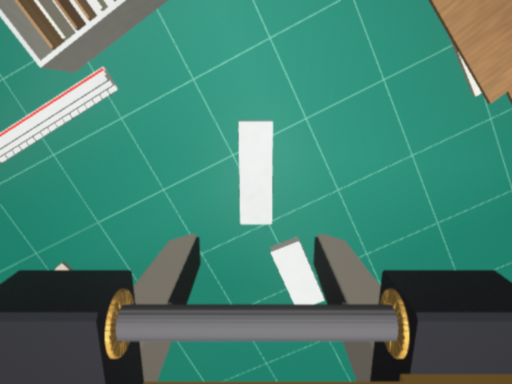

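The wrist view shows the long slat at (256,172), clear between the open fingers' lines. I correct by 2 mm, go down and grip.

servo_tool:
  moves:
    - {"delta_pos": [-0.002,-0.001,0.04],"rotation": [0,0,-0.007],"fingers": 0.06}
    - {"delta_pos": [0,0,0.045],"rotation": [0,0,0],"fingers": 0.06}
    - {"delta_pos": [0,0,0.045],"rotation": [0,0,0],"fingers": 0.06}
    - {"delta_pos": [0,0,0.045],"rotation": [0,0,0],"fingers": 0.06}
    - {"delta_pos": [0,0,0.025],"rotation": [0,0,0],"fingers": 0.06}

```text
clock: 2.5
position: [0.5998, -0.2837, 0.0145]
tcp_rot: [0.974, -0.226, -0.003, -0.001]
contact_force: [-0.3, -0.4, -1.0]
gripper_width: 0.644
grip_force: 0.0
```

servo_tool:
  moves:
    - {"delta_pos": [0,0,0.012],"rotation": [0,0,0],"fingers": 0.06}
    - {"delta_pos": [0,0,0.002],"rotation": [0,0,0],"fingers": 0.06}
    - {"delta_pos": [0,0,0],"rotation": [0,0,0],"fingers": 0.02}
    - {"delta_pos": [0,0,0],"rotation": [0,0,0],"fingers": 0.02}
    - {"delta_pos": [0,0,0],"rotation": [0,0,0],"fingers": 0.02}

```text
clock: 3.0
position: [0.6031, -0.286, 0.0067]
tcp_rot: [0.974, -0.227, 0.002, 0.001]
contact_force: [-0.5, -1.0, -0.7]
gripper_width: 0.436
grip_force: 0.0
```

servo_tool:
  moves:
    - {"delta_pos": [0,0,0],"rotation": [0,0,0],"fingers": 0.02}
    - {"delta_pos": [0,0,0],"rotation": [0,0,0],"fingers": 0.02}

```text
clock: 3.2
position: [0.6028, -0.2858, 0.0063]
tcp_rot: [0.974, -0.228, 0.001, 0.001]
contact_force: [0.2, 0.6, 6.6]
gripper_width: 0.38
grip_force: 30.0
```

servo_tool:
  moves:
    - {"delta_pos": [0,0,-0.02],"rotation": [0,0,0],"fingers": 0.02}
    - {"delta_pos": [0,0,-0.04],"rotation": [0,0,0],"fingers": 0.02}
    - {"delta_pos": [0,0,-0.04],"rotation": [0,0,0],"fingers": 0.02}
    - {"delta_pos": [0,0,-0.02],"rotation": [0,0,0],"fingers": 0.02}
    - {"delta_pos": [-0.02,-0.023,0],"rotation": [0,0,0],"fingers": 0.02}

```text
clock: 3.7
position: [0.5971, -0.2601, 0.1294]
tcp_rot: [0.973, -0.229, 0.005, 0.002]
contact_force: [1.1, -0.0, -0.4]
gripper_width: 0.385
grip_force: 30.0
```

servo_tool:
  moves:
    - {"delta_pos": [-0.028,-0.032,0],"rotation": [0,0,0],"fingers": 0.02}
    - {"delta_pos": [-0.028,-0.032,0],"rotation": [0,0,0],"fingers": 0.02}
    - {"delta_pos": [-0.028,-0.032,0],"rotation": [0,0,0],"fingers": 0.02}
    - {"delta_pos": [-0.028,-0.032,0],"rotation": [0,0,0],"fingers": 0.02}
    - {"delta_pos": [-0.028,-0.032,0],"rotation": [0,0,0],"fingers": 0.02}

```text
clock: 4.2
position: [0.5389, -0.0487, 0.1249]
tcp_rot: [0.974, -0.228, 0.0, -0.0]
contact_force: [1.1, 0.6, -1.2]
gripper_width: 0.381
grip_force: 30.0
```

servo_tool:
  moves:
    - {"delta_pos": [-0.028,-0.032,0],"rotation": [0,0,0],"fingers": 0.02}
    - {"delta_pos": [-0.028,-0.031,0],"rotation": [0,0,-0.14],"fingers": 0.02}
    - {"delta_pos": [0,0,0],"rotation": [0,0,-0.14],"fingers": 0.02}
    - {"delta_pos": [0,0,0],"rotation": [0,0,-0.14],"fingers": 0.02}
    - {"delta_pos": [0,0,0],"rotation": [0,0,-0.14],"fingers": 0.02}

```text
clock: 4.7
position: [0.5172, 0.0318, 0.125]
tcp_rot: [0.999, 0.054, 0.0, 0.0]
contact_force: [0.5, -0.5, -0.6]
gripper_width: 0.385
grip_force: 30.0
```

servo_tool:
  moves:
    - {"delta_pos": [0,0,0],"rotation": [0,0,-0.14],"fingers": 0.02}
    - {"delta_pos": [0,0,0],"rotation": [0,0,0],"fingers": 0.02}
    - {"delta_pos": [0,0,0],"rotation": [0,0,0],"fingers": 0.02}

```text
clock: 5.0
position: [0.5173, 0.0311, 0.1248]
tcp_rot: [0.993, 0.118, 0.0, 0.0]
contact_force: [-0.8, -0.2, -0.3]
gripper_width: 0.382
grip_force: 30.0
```

Run:
```python
from w import *
f=grab('wrist');save(f,'w2.png');pickle.dump(f,open('w2.pkl','wb'))
from bench import monitor
s=monitor.read_state();print(s['position'].round(4),s['qpos'].round(2))
print('expected tower px',proj(f,[.518,.03,.006]).round(0))
```

```text
[0.5174 0.031  0.1248] [-0.16  0.29  1.74  0.    1.11  1.18]
expected tower px [258. 192.]
```

View pics/w2.png

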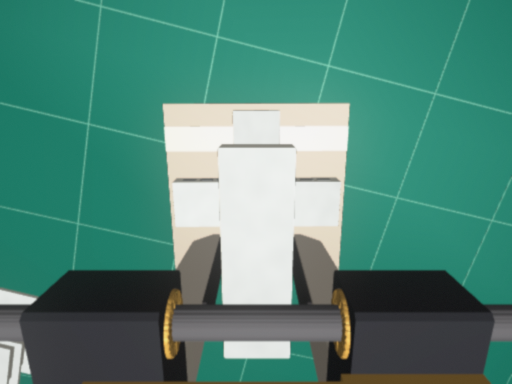

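The wrist view shows the held slat from (257,146) to (257,358), over the tower. The glued top slat spans (174–340, 180–226) and the board's far corners are at (164,104) and (349,104).

Run:
```python
from h import *
f=pickle.load(open('w2.pkl','rb'))
a,b=onz(f,164,104,.006),onz(f,349,104,.006)
e=(b-a)[:2];print('board far edge',np.linalg.norm(e),np.degrees(np.arctan2(e[1],e[0])),'mid',((a+b)/2).round(4))
d=e/np.linalg.norm(e);n=np.array([d[1],-d[0]]);n=n if n[0]<0 else -n
print('tower ctr from board',((a+b)[:2]/2+.075*n).round(4))
L=[onz(f,174,180.5,.038),onz(f,340,179.5,.038),onz(f,339,227,.038),onz(f,175,228,.038)]
print('tower ctr from slat top',np.mean(L,0).round(4),'len',np.linalg.norm(L[1]-L[0]),'wid',np.linalg.norm(L[2]-L[1]))
H=[onz(f,*p,.1345) for p in((219,147),(295,146),(290,358),(224,358))]
print('held ctr',np.mean(H,0).round(4),'len',np.linalg.norm((H[0]+H[1]-H[2]-H[3])/2),'ang',np.degrees(np.arctan2(*((H[0]+H[1]-H[2]-H[3])[[1,0]]))))
```

```text
board far edge 0.14741268708992186 -76.3763882836964 mid [0.588  0.0485 0.006 ]
tower ctr from board [0.5151 0.0308]
tower ctr from slat top [0.5164 0.0308 0.038 ] len 0.12464751352088474 wid 0.038055318348735885
held ctr [0.516  0.0309 0.1345] len 0.11431053075390393 ang 13.649605632063215
```

servo_tool:
  moves:
    - {"delta_pos": [0,0,0.03],"rotation": [0,0,0],"fingers": 0.02}
    - {"delta_pos": [0,0,0.025],"rotation": [0,0,0],"fingers": 0.02}
    - {"delta_pos": [0,0,0.015],"rotation": [0,0,0],"fingers": 0.02}
    - {"delta_pos": [0,0,0.008],"rotation": [0,0,0],"fingers": 0.02}
    - {"delta_pos": [0,0,0],"rotation": [0,0,0],"fingers": 0.02}

```text
clock: 5.55
position: [0.5167, 0.0311, 0.0458]
tcp_rot: [0.993, 0.119, -0.001, -0.0]
contact_force: [-0.5, 0.1, -0.7]
gripper_width: 0.387
grip_force: 30.0
```

servo_tool:
  moves:
    - {"delta_pos": [0,0,0],"rotation": [0,0,0],"fingers": 0.02}
    - {"delta_pos": [0,0,0.001],"rotation": [0,0,0],"fingers": 0.02}
    - {"delta_pos": [0,0,0],"rotation": [0,0,0],"fingers": 0.02}

```text
clock: 5.85
position: [0.518, 0.031, 0.0464]
tcp_rot: [0.993, 0.12, 0.001, 0.0]
contact_force: [-0.2, -0.2, -0.2]
gripper_width: 0.382
grip_force: 30.0
```

servo_tool:
  moves:
    - {"delta_pos": [0,0,0.001],"rotation": [0,0,0],"fingers": 0.02}
    - {"delta_pos": [0,0,0.001],"rotation": [0,0,0],"fingers": 0.02}
    - {"delta_pos": [0,0,0],"rotation": [0,0,0],"fingers": 0.02}

```text
clock: 6.15
position: [0.5177, 0.031, 0.0443]
tcp_rot: [0.993, 0.12, 0.0, 0.0]
contact_force: [-1.8, -0.2, 4.1]
gripper_width: 0.387
grip_force: 30.0
```

servo_tool:
  moves:
    - {"delta_pos": [0,0,0],"rotation": [0,0,0],"fingers": 0.06}
    - {"delta_pos": [0,0,0],"rotation": [0,0,0],"fingers": 0.06}
    - {"delta_pos": [0,0,0],"rotation": [0,0,0],"fingers": 0.06}
    - {"delta_pos": [0,0,-0.02],"rotation": [0,0,0],"fingers": 0.06}
    - {"delta_pos": [0,0,-0.03],"rotation": [0,0,0],"fingers": 0.06}

```text
clock: 6.65
position: [0.5156, 0.0313, 0.0923]
tcp_rot: [0.993, 0.12, -0.002, -0.001]
contact_force: [1.2, 0.0, 0.0]
gripper_width: 0.642
grip_force: 0.0
```

servo_tool:
  moves:
    - {"delta_pos": [0,0,-0.04],"rotation": [0,0,0],"fingers": 0.06}
    - {"delta_pos": [0,0,-0.04],"rotation": [0,0,0],"fingers": 0.06}
    - {"delta_pos": [0,0,-0.04],"rotation": [0,0,0],"fingers": 0.06}
    - {"delta_pos": [-0.015,0.0356,0],"rotation": [0,0,0],"fingers": 0.06}
    - {"delta_pos": [-0.015,0.0356,0],"rotation": [0,0,0],"fingers": 0.06}

```text
clock: 7.15
position: [0.506, -0.0455, 0.2154]
tcp_rot: [0.993, 0.122, 0.002, 0.001]
contact_force: [0.1, 0.5, -0.3]
gripper_width: 0.646
grip_force: 0.0
```

servo_tool:
  moves:
    - {"delta_pos": [-0.015,0.0356,0],"rotation": [0,0,0],"fingers": 0.06}
    - {"delta_pos": [-0.015,0.0356,0],"rotation": [0,0,0],"fingers": 0.06}
    - {"delta_pos": [-0.015,0.0356,0],"rotation": [0,0,0],"fingers": 0.06}
    - {"delta_pos": [-0.015,0.0356,0],"rotation": [0,0,0],"fingers": 0.06}
    - {"delta_pos": [-0.015,0.0356,0],"rotation": [0,0,0],"fingers": 0.06}

```text
clock: 7.65
position: [0.4743, -0.2374, 0.2135]
tcp_rot: [0.993, 0.12, -0.0, -0.0]
contact_force: [0.2, 0.7, -0.2]
gripper_width: 0.646
grip_force: 0.0
```

servo_tool:
  moves:
    - {"delta_pos": [-0.015,0.0356,0],"rotation": [0,0,0.14],"fingers": 0.06}
    - {"delta_pos": [0,0,0],"rotation": [0,0,0.14],"fingers": 0.06}
    - {"delta_pos": [0,0,0],"rotation": [0,0,0],"fingers": 0.06}
    - {"delta_pos": [0,0,0],"rotation": [0,0,0],"fingers": 0.06}

```text
clock: 8.05
position: [0.4686, -0.2738, 0.2134]
tcp_rot: [1.0, -0.018, -0.0, -0.0]
contact_force: [0.3, -0.5, -0.2]
gripper_width: 0.647
grip_force: 0.0
```

Run:
```python
from w import *
import m2
from bench import monitor
f=grab('wrist');t=grab('top');pickle.dump((f,t),open('w3.pkl','wb'))
s=monitor.read_state();q=Ro.from_quat(s['tcp_rot']).as_matrix();print('TCP',s['position'].round(4),'yaw',np.degrees(np.arctan2(q[1,0],q[0,0])))
print('short',wrect(f,.016,[.469,-.274]))
im=cv2.resize(t['img'][150:260,205:315],None,fx=5,fy=5,interpolation=2);cv2.imwrite('pics/t3.png',im[...,::-1])
```

```text
top board (array([0.5183, 0.0305]), array([0.1528, 0.1528]), np.float32(103.8))
 white 1677.5 (222, 169, 66, 62)
side board (array([0.5187, 0.0225]), array([0.1552, 0.1769]), np.float32(103.9))
 white 626.5 (249, 181, 47, 34)
top dark 117 143 217 229
   117 220 223;   119 218 225;   121 217 225;   123 217 225;   125 218 226;   127 218 226;   129 218 226;   131 219 227;   133 218 228;   135 218 229;   137 218 229;   139 218 229;   141 219 228;   143 222 224;
side dark 262 279 251 291
   251 266 269;   254 264 272;   257 264 272;   260 264 272;   263 263 272;   266 263 272;   269 264 272;   272 264 271;   275 264 271;   278 262 272;   281 262 272;   284 264 279;   287 274 279;   290 273 279;
TCP [ 0.4689 -0.2733  0.2136] yaw -2.0244629362179913
short [(array([ 0.4678, -0.2741]), array([0.0369, 0.0866]), 177.2)]
```

View pics/t3.png

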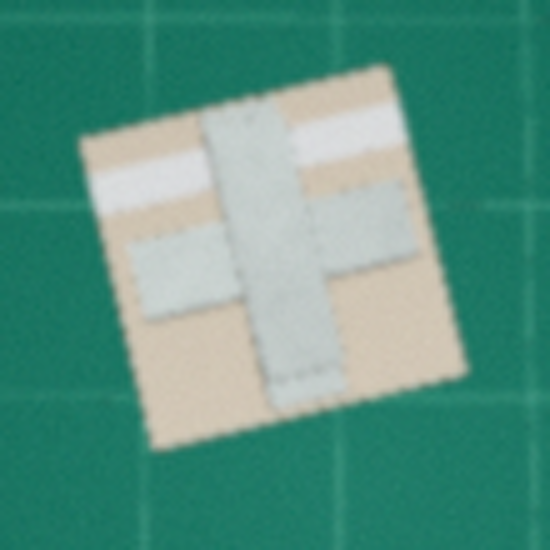

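The long slat lies square across the glued one in the crop, from (238,105) to (310,378). I check its centre and grip the short slat.

Run:
```python
from h import *
f,t=pickle.load(open('w3.pkl','rb'))
a,b=onz(t,252.6,171,.054),onz(t,267,225.6,.054);print((a+b)/2,np.linalg.norm(a-b))
```

```text
[0.5193909  0.02960523 0.054     ] 0.12599064785734207
```

servo_tool:
  moves:
    - {"delta_pos": [-0.001,0,0.04],"rotation": [0,0,0.01],"fingers": 0.06}
    - {"delta_pos": [0,0,0.045],"rotation": [0,0,0],"fingers": 0.06}
    - {"delta_pos": [0,0,0.045],"rotation": [0,0,0],"fingers": 0.06}
    - {"delta_pos": [0,0,0.045],"rotation": [0,0,0],"fingers": 0.06}
    - {"delta_pos": [0,0,0.022],"rotation": [0,0,0],"fingers": 0.06}

```text
clock: 8.65
position: [0.4661, -0.2714, 0.0132]
tcp_rot: [1.0, -0.023, -0.002, -0.002]
contact_force: [0.1, 0.3, -0.2]
gripper_width: 0.646
grip_force: 0.0
```

servo_tool:
  moves:
    - {"delta_pos": [0,0,0.01],"rotation": [0,0,0],"fingers": 0.06}
    - {"delta_pos": [0,0,0],"rotation": [0,0,0],"fingers": 0.06}
    - {"delta_pos": [0,0,0],"rotation": [0,0,0],"fingers": 0.02}
    - {"delta_pos": [0,0,0],"rotation": [0,0,0],"fingers": 0.02}
    - {"delta_pos": [0,0,0],"rotation": [0,0,0],"fingers": 0.02}

```text
clock: 9.15
position: [0.4687, -0.2748, 0.0082]
tcp_rot: [1.0, -0.024, 0.001, 0.001]
contact_force: [0.5, 1.0, -0.1]
gripper_width: 0.433
grip_force: 0.0
```

servo_tool:
  moves:
    - {"delta_pos": [0,0,0],"rotation": [0,0,0],"fingers": 0.02}
    - {"delta_pos": [0,0,0],"rotation": [0,0,0],"fingers": 0.02}

```text
clock: 9.35
position: [0.4685, -0.2747, 0.0079]
tcp_rot: [1.0, -0.025, 0.001, 0.001]
contact_force: [-0.5, 0.3, 6.3]
gripper_width: 0.38
grip_force: 30.0
```

servo_tool:
  moves:
    - {"delta_pos": [0,0,-0.02],"rotation": [0,0,0],"fingers": 0.02}
    - {"delta_pos": [0,0,-0.04],"rotation": [0,0,0],"fingers": 0.02}
    - {"delta_pos": [0,0,-0.045],"rotation": [0,0,0],"fingers": 0.02}
    - {"delta_pos": [0,0,-0.04],"rotation": [0,0,0],"fingers": 0.02}
    - {"delta_pos": [0.004,-0.0388,0],"rotation": [0,0,0],"fingers": 0.02}

```text
clock: 9.85
position: [0.477, -0.2413, 0.1581]
tcp_rot: [1.0, -0.027, 0.005, 0.005]
contact_force: [1.6, 0.7, -0.6]
gripper_width: 0.381
grip_force: 30.0
```

servo_tool:
  moves:
    - {"delta_pos": [0.004,-0.0385,0],"rotation": [0,0,0],"fingers": 0.02}
    - {"delta_pos": [0.004,-0.0385,0],"rotation": [0,0,0],"fingers": 0.02}
    - {"delta_pos": [0.004,-0.0385,0],"rotation": [0,0,0],"fingers": 0.02}
    - {"delta_pos": [0.004,-0.0385,0],"rotation": [0,0,0],"fingers": 0.02}
    - {"delta_pos": [0.004,-0.0385,0],"rotation": [0,0,0],"fingers": 0.02}

```text
clock: 10.35
position: [0.503, -0.0428, 0.1519]
tcp_rot: [1.0, -0.025, 0.0, 0.0]
contact_force: [0.4, -0.5, -0.5]
gripper_width: 0.38
grip_force: 30.0
```

servo_tool:
  moves:
    - {"delta_pos": [0.004,-0.0385,0],"rotation": [0,0,0],"fingers": 0.02}
    - {"delta_pos": [0.005,-0.038,0],"rotation": [0,0,0],"fingers": 0.02}
    - {"delta_pos": [0,0,0],"rotation": [0,0,-0.143],"fingers": 0.02}
    - {"delta_pos": [0,0,0],"rotation": [0,0,-0.143],"fingers": 0.02}
    - {"delta_pos": [0,0,0],"rotation": [0,0,-0.143],"fingers": 0.02}

```text
clock: 10.85
position: [0.5157, 0.0323, 0.1518]
tcp_rot: [0.981, 0.192, -0.0, 0.0]
contact_force: [0.2, -0.8, 0.3]
gripper_width: 0.379
grip_force: 30.0
```

servo_tool:
  moves:
    - {"delta_pos": [0,0,0],"rotation": [0,0,-0.143],"fingers": 0.02}
    - {"delta_pos": [0,0,0],"rotation": [0,0,-0.143],"fingers": 0.02}
    - {"delta_pos": [0,0,0],"rotation": [0,0,-0.143],"fingers": 0.02}
    - {"delta_pos": [0,0,0],"rotation": [0,0,-0.143],"fingers": 0.02}
    - {"delta_pos": [0,0,0],"rotation": [0,0,-0.143],"fingers": 0.02}

```text
clock: 11.35
position: [0.5157, 0.0317, 0.1517]
tcp_rot: [0.852, 0.523, -0.0, -0.0]
contact_force: [-0.5, 0.2, -0.1]
gripper_width: 0.382
grip_force: 30.0
```

servo_tool:
  moves:
    - {"delta_pos": [0,0,0],"rotation": [0,0,-0.143],"fingers": 0.02}
    - {"delta_pos": [0,0,0],"rotation": [0,0,-0.143],"fingers": 0.02}
    - {"delta_pos": [0,0,0],"rotation": [0,0,-0.143],"fingers": 0.02}
    - {"delta_pos": [0,0,0],"rotation": [0,0,-0.143],"fingers": 0.02}
    - {"delta_pos": [0,0,0],"rotation": [0,0,-0.143],"fingers": 0.02}

```text
clock: 11.85
position: [0.5157, 0.0316, 0.1518]
tcp_rot: [0.615, 0.788, 0.0, 0.0]
contact_force: [-0.2, -0.2, -0.5]
gripper_width: 0.383
grip_force: 30.0
```

servo_tool:
  moves:
    - {"delta_pos": [0,0,0],"rotation": [0,0,0],"fingers": 0.02}
    - {"delta_pos": [0,0,0],"rotation": [0,0,0],"fingers": 0.02}
    - {"delta_pos": [0,0,0],"rotation": [0,0,0],"fingers": 0.02}

```text
clock: 12.15
position: [0.5158, 0.0317, 0.1517]
tcp_rot: [0.619, 0.785, 0.0, 0.0]
contact_force: [0.2, 0.3, -1.2]
gripper_width: 0.386
grip_force: 30.0
```

Run:
```python
from h import *
from bench import monitor
f=grab('wrist');save(f,'w4.png');pickle.dump(f,open('w4.pkl','wb'))
s=monitor.read_state();q=Ro.from_quat(s['tcp_rot']).as_matrix();print('TCP',s['position'].round(4),'yaw',np.degrees(np.arctan2(q[1,0],q[0,0])),s['qpos'].round(2))
```

```text
TCP [0.5158 0.0317 0.1517] yaw 103.56567545903299 [-0.15  0.26  1.71 -0.    1.17 -0.39]
```

View pics/w4.png

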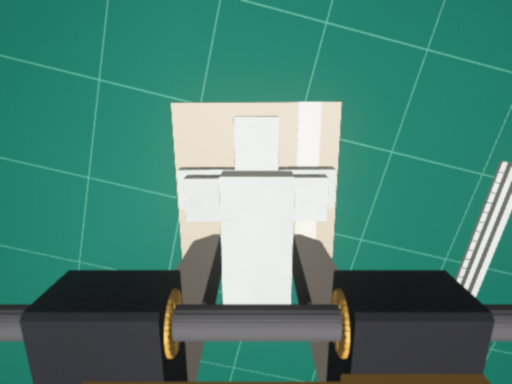

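The view shows the held short slat's far end at (221–294, 172), the long slat at (184–327, 177–221), and the board's far edge at (173–341, 102).

Run:
```python
from h import *
f=pickle.load(open('w4.pkl','rb'))
y=np.radians(103.6);d=np.array([np.cos(y),np.sin(y)])
a,b=onz(f,221,172.5,.160),onz(f,294,172.5,.160);print('held',((a+b)[:2]/2-.0425*d).round(4),np.linalg.norm(a-b))
L=[onz(f,*p,.054) for p in((184,177),(327,177),(327,221),(186,222))];print('long',np.mean(L,0).round(4),np.linalg.norm(L[1]-L[0]),np.linalg.norm(L[2]-L[1]))
a,b=onz(f,173,102.5,.006),onz(f,341,102,.006);print('tower',((a+b)[:2]/2-.075*d).round(4),np.linalg.norm(a-b))
```

```text
held [0.516  0.0333] 0.03388616649073873
long [0.5155 0.0314 0.054 ] 0.11177606794844033 0.036543661360540554
tower [0.5165 0.031 ] 0.1463823243343668
```

servo_tool:
  moves:
    - {"delta_pos": [-0.0015,0,0.03],"rotation": [0,0,0],"fingers": 0.02}
    - {"delta_pos": [0,0,0.03],"rotation": [0,0,0],"fingers": 0.02}
    - {"delta_pos": [0,0,0.018],"rotation": [0,0,0],"fingers": 0.02}
    - {"delta_pos": [0,0,0.008],"rotation": [0,0,0],"fingers": 0.02}
    - {"delta_pos": [0,0,0],"rotation": [0,0,0],"fingers": 0.02}

```text
clock: 12.7
position: [0.5156, 0.0303, 0.0648]
tcp_rot: [0.618, 0.786, -0.001, -0.001]
contact_force: [0.5, -0.2, -0.7]
gripper_width: 0.379
grip_force: 30.0
```

servo_tool:
  moves:
    - {"delta_pos": [0,0,0.001],"rotation": [0,0,0],"fingers": 0.02}
    - {"delta_pos": [0,0,0.001],"rotation": [0,0,0],"fingers": 0.02}
    - {"delta_pos": [0,0,0],"rotation": [0,0,0],"fingers": 0.02}
    - {"delta_pos": [0,0,0],"rotation": [0,0,0],"fingers": 0.02}

```text
clock: 13.1
position: [0.5166, 0.0302, 0.0643]
tcp_rot: [0.618, 0.786, 0.0, 0.001]
contact_force: [0.6, 0.8, -0.1]
gripper_width: 0.385
grip_force: 30.0
```

servo_tool:
  moves:
    - {"delta_pos": [0,0,0.001],"rotation": [0,0,0],"fingers": 0.02}
    - {"delta_pos": [0,0,0.001],"rotation": [0,0,0],"fingers": 0.02}
    - {"delta_pos": [0,0,0],"rotation": [0,0,0],"fingers": 0.02}
    - {"delta_pos": [0,0,0],"rotation": [0,0,0],"fingers": 0.02}

```text
clock: 13.5
position: [0.5164, 0.0302, 0.0619]
tcp_rot: [0.618, 0.786, 0.0, 0.0]
contact_force: [-1.2, 0.1, 3.0]
gripper_width: 0.382
grip_force: 30.0
```

servo_tool:
  moves:
    - {"delta_pos": [0,0,0],"rotation": [0,0,0],"fingers": 0.06}
    - {"delta_pos": [0,0,0],"rotation": [0,0,0],"fingers": 0.06}
    - {"delta_pos": [0,0,0],"rotation": [0,0,0],"fingers": 0.06}
    - {"delta_pos": [0,0,-0.02],"rotation": [0,0,0],"fingers": 0.06}
    - {"delta_pos": [0,0,-0.03],"rotation": [0,0,0],"fingers": 0.06}

```text
clock: 14.0
position: [0.5145, 0.0305, 0.1104]
tcp_rot: [0.618, 0.786, -0.001, -0.002]
contact_force: [-0.1, 0.3, 0.4]
gripper_width: 0.642
grip_force: 0.0
```

servo_tool:
  moves:
    - {"delta_pos": [0,0,-0.04],"rotation": [0,0,0],"fingers": 0.05}
    - {"delta_pos": [0,0,-0.04],"rotation": [0,0,0],"fingers": 0.05}
    - {"delta_pos": [0,0,-0.04],"rotation": [0,0,0],"fingers": 0.05}
    - {"delta_pos": [0,0,-0.04],"rotation": [0,0,0],"fingers": 0.05}
    - {"delta_pos": [0,0,0],"rotation": [0,0,0],"fingers": 0.05}

```text
clock: 14.5
position: [0.5191, 0.0299, 0.2776]
tcp_rot: [0.618, 0.786, 0.003, 0.005]
contact_force: [0.9, -0.0, -0.0]
gripper_width: 0.538
grip_force: 0.0
```

servo_tool:
  moves:
    - {"delta_pos": [0.04,0.0015,0],"rotation": [0,0,0],"fingers": 0.05}
    - {"delta_pos": [0.04,0.0015,0],"rotation": [0,0,0],"fingers": 0.05}
    - {"delta_pos": [0.04,0.0015,0],"rotation": [0,0,0],"fingers": 0.05}
    - {"delta_pos": [0.04,0.0015,0],"rotation": [0,0,0],"fingers": 0.05}
    - {"delta_pos": [0.04,0.0015,0],"rotation": [0,0,0],"fingers": 0.05}

```text
clock: 15.0
position: [0.4753, 0.2277, 0.2706]
tcp_rot: [0.618, 0.786, -0.001, -0.0]
contact_force: [0.2, -0.6, 0.2]
gripper_width: 0.539
grip_force: 0.0
```

servo_tool:
  moves:
    - {"delta_pos": [0.04,0.0015,0],"rotation": [0,0,0],"fingers": 0.05}
    - {"delta_pos": [0.036,0.0018,0],"rotation": [0,0,0],"fingers": 0.05}
    - {"delta_pos": [0,0,0],"rotation": [0,0,0],"fingers": 0.05}
    - {"delta_pos": [0,0,0],"rotation": [0,0,0],"fingers": 0.05}

```text
clock: 15.4
position: [0.4607, 0.3013, 0.2705]
tcp_rot: [0.617, 0.787, -0.001, -0.0]
contact_force: [-0.1, -0.8, -0.7]
gripper_width: 0.539
grip_force: 0.0
```

Run:
```python
from h import *
from bench import monitor
F={n:grab(n) for n in('wrist','top','side')};pickle.dump(F,open('F5.pkl','wb'))
s=monitor.read_state();q=Ro.from_quat(s['tcp_rot']).as_matrix();print('TCP',s['position'].round(4),'yaw',np.degrees(np.arctan2(q[1,0],q[0,0])),s['qpos'].round(2))
f=F['wrist'];print(proj(f,[.462,.301,.164]))
cv=np.zeros((384,790,3),np.uint8);cv[:,:512]=f['img'];cv[:270,515:785]=cv2.resize(F['top']['img'][156:246,215:305],(270,270),interpolation=2)
cv2.imwrite('pics/c5.png',cv[...,::-1])
```

```text
TCP [0.4616 0.2999 0.2712] yaw 103.62436114572562 [ 0.37  0.23  1.44 -0.    1.47  0.14]
[258.13182143 197.07489893]
```

View pics/c5.png

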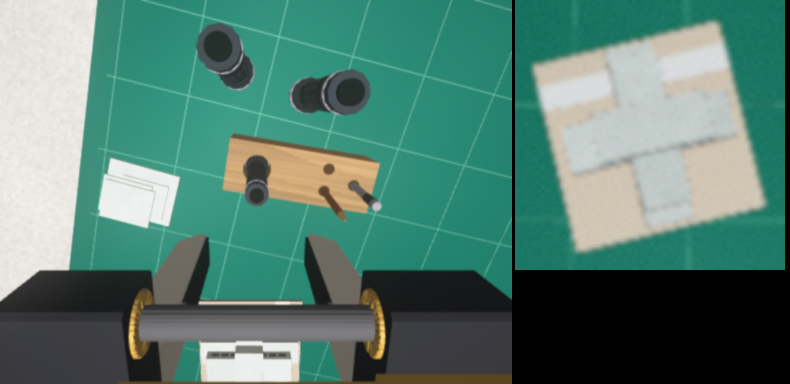

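The wrist view puts the torch's tail at (257,194), against a predicted (258,197), so it is centred below the gripper. The larger free torches are at (218,48) and (345,92). The inset shows both slats square on the tower. Next: go down and grip the torch.

servo_tool:
  moves:
    - {"delta_pos": [0.001,0,0.035],"rotation": [0,0,0],"fingers": 0.05}
    - {"delta_pos": [0,0,0.04],"rotation": [0,0,0],"fingers": 0.05}
    - {"delta_pos": [0,0,0.04],"rotation": [0,0,0],"fingers": 0.05}
    - {"delta_pos": [0,0,0.03],"rotation": [0,0,0],"fingers": 0.05}
    - {"delta_pos": [0,0,0.02],"rotation": [0,0,0],"fingers": 0.05}

```text
clock: 16.05
position: [0.4604, 0.3, 0.1042]
tcp_rot: [0.619, 0.786, -0.001, -0.001]
contact_force: [0.0, 0.3, -0.9]
gripper_width: 0.535
grip_force: 0.0
```

servo_tool:
  moves:
    - {"delta_pos": [0,0,0],"rotation": [0,0,0],"fingers": 0.05}
    - {"delta_pos": [0,0,0],"rotation": [0,0,0],"fingers": 0.01}
    - {"delta_pos": [0,0,0],"rotation": [0,0,0],"fingers": 0.01}
    - {"delta_pos": [0,0,0],"rotation": [0,0,0],"fingers": 0.01}
    - {"delta_pos": [0,0,0],"rotation": [0,0,0],"fingers": 0.01}

```text
clock: 16.55
position: [0.4619, 0.3021, 0.1079]
tcp_rot: [0.618, 0.786, 0.001, 0.001]
contact_force: [-0.4, -0.7, -0.5]
gripper_width: 0.245
grip_force: 0.0
```

servo_tool:
  moves:
    - {"delta_pos": [0,0,0],"rotation": [0,0,0],"fingers": 0.01}
    - {"delta_pos": [0,0,0],"rotation": [0,0,0],"fingers": 0.01}
    - {"delta_pos": [0,0,0],"rotation": [0,0,0],"fingers": 0.01}

```text
clock: 16.85
position: [0.4617, 0.3021, 0.1076]
tcp_rot: [0.618, 0.786, 0.001, 0.0]
contact_force: [0.0, 0.3, 4.6]
gripper_width: 0.212
grip_force: 30.0
```

servo_tool:
  moves:
    - {"delta_pos": [0,0,-0.02],"rotation": [0,0,0],"fingers": 0.01}
    - {"delta_pos": [0,0,-0.03],"rotation": [0,0,0],"fingers": 0.01}
    - {"delta_pos": [0,0,-0.03],"rotation": [0,0,0],"fingers": 0.01}
    - {"delta_pos": [0,0,-0.03],"rotation": [0,0,0],"fingers": 0.01}
    - {"delta_pos": [0,0,-0.03],"rotation": [0,0,0],"fingers": 0.01}

```text
clock: 17.35
position: [0.4607, 0.3018, 0.2474]
tcp_rot: [0.618, 0.786, -0.0, -0.0]
contact_force: [0.3, 0.2, -1.2]
gripper_width: 0.206
grip_force: 30.0
```

servo_tool:
  moves:
    - {"delta_pos": [0,0,0],"rotation": [0,0,0],"fingers": 0.01}
    - {"delta_pos": [-0.0256,-0.0026,0],"rotation": [0,0,0],"fingers": 0.01}
    - {"delta_pos": [-0.0256,-0.0026,0],"rotation": [0,0,0],"fingers": 0.01}
    - {"delta_pos": [-0.0256,-0.0026,0],"rotation": [0,0,0],"fingers": 0.01}
    - {"delta_pos": [-0.0256,-0.0026,0],"rotation": [0,0,0],"fingers": 0.01}

```text
clock: 17.85
position: [0.4745, 0.199, 0.2449]
tcp_rot: [0.618, 0.787, -0.001, -0.001]
contact_force: [0.2, -0.0, -1.1]
gripper_width: 0.212
grip_force: 30.0
```

servo_tool:
  moves:
    - {"delta_pos": [0,0,0],"rotation": [0,-0.1,0],"fingers": 0.01}
    - {"delta_pos": [0,0,0],"rotation": [0,-0.1,0],"fingers": 0.01}
    - {"delta_pos": [0,0,0],"rotation": [0,0,0],"fingers": 0.01}

```text
clock: 18.15
position: [0.474, 0.201, 0.2446]
tcp_rot: [0.614, 0.783, -0.063, 0.078]
contact_force: [-0.2, 0.3, -1.5]
gripper_width: 0.213
grip_force: 30.0
```

Run:
```python
from bench import monitor
s=monitor.read_state();print(s['qpos'].round(2),s['position'].round(3),s['tcp_rot'].round(3))
```

```text
[ 0.33  0.22  1.55 -0.2   1.4   0.12] [0.474 0.201 0.245] [ 0.614  0.783 -0.063  0.078]
```

servo_tool:
  moves:
    - {"delta_pos": [0,0,0],"rotation": [0,-0.1,0],"fingers": 0.01}
    - {"delta_pos": [0,0,0],"rotation": [0,-0.1,0],"fingers": 0.01}
    - {"delta_pos": [0,0,0],"rotation": [0,-0.1,0],"fingers": 0.01}
    - {"delta_pos": [0,0,0],"rotation": [0,-0.1,0],"fingers": 0.01}
    - {"delta_pos": [0,0,0],"rotation": [0,-0.1,0],"fingers": 0.01}

```text
clock: 18.65
position: [0.4749, 0.2001, 0.2457]
tcp_rot: [0.58, 0.739, -0.213, 0.27]
contact_force: [-0.5, -0.3, -1.1]
gripper_width: 0.21
grip_force: 30.0
```

servo_tool:
  moves:
    - {"delta_pos": [0,0,0],"rotation": [0,-0.085,0],"fingers": 0.01}
    - {"delta_pos": [0,0,0],"rotation": [0,0,0],"fingers": 0.01}
    - {"delta_pos": [0,0,0],"rotation": [0,0,0],"fingers": 0.01}
    - {"delta_pos": [0,0,0],"rotation": [0,0,0],"fingers": 0.01}

```text
clock: 19.05
position: [0.4755, 0.1995, 0.2468]
tcp_rot: [0.571, 0.727, -0.236, 0.3]
contact_force: [-0.4, 0.4, -0.8]
gripper_width: 0.21
grip_force: 30.0
```

```bash
cat > chk.py <<'E'
from h import *
from bench import monitor
s=monitor.read_state();R=Ro.from_quat(s['tcp_rot']).as_matrix();p=s['position'];print(s['qpos'].round(2),p.round(4),R[:,2].round(3))
m=np.array([.517,.031,.038]);d=R.T@(m-p);print('tower_mid in tool',d.round(4),'tilt',np.degrees(np.arccos(-R[2,2])))
F={n:grab(n) for n in('top','side')};pickle.dump(F,open('F6.pkl','wb'))
for n in F: print(n,'exp lens',proj(F[n],p+R[:,2]*.0976).round(1),'tail',proj(F[n],p-R[:,2]*.060).round(1))
cv=np.zeros((600,800,3),np.uint8)
cv[:384,:400]=cv2.resize(F['top']['img'][110:302,60:260],None,fx=2,fy=2,interpolation=2)
cv[:384,400:]=cv2.resize(F['side']['img'][120:312,180:380],None,fx=2,fy=2,interpolation=2)
cv2.imwrite('pics/c6.png',cv[...,::-1])
E
python3 chk.py
```

```text
[ 0.65  0.43  1.49 -0.7   1.59  0.53] [0.4755 0.1995 0.2468] [ 0.166 -0.685 -0.709]
tower_mid in tool [0.0241 0.0005 0.2705] tilt 44.82968535776772
top exp lens [207.3 205.7] tail [134.6 215.7]
side exp lens [273.6 192.1] tail [274.9 195.9]
```

View pics/c6.png

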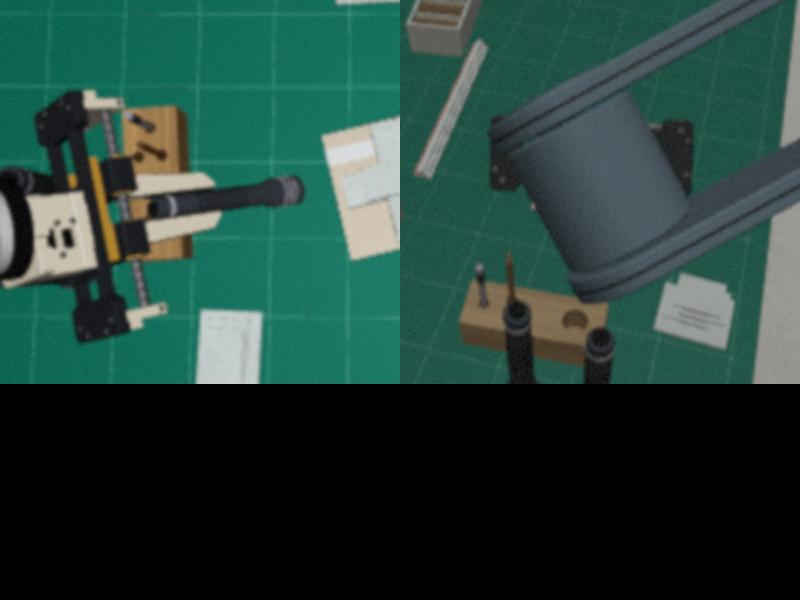

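The top view shows the lens at about (208,205), where the kinematics put it (207,206), so the torch has not slipped. The last shift puts the beam on the tower's middle at 150 mm.

servo_tool:
  moves:
    - {"delta_pos": [0.008,0,0.007],"rotation": [0,0,0],"fingers": 0.01}
    - {"delta_pos": [0.008,0,0.007],"rotation": [0,0,0],"fingers": 0.01}
    - {"delta_pos": [0.008,0,0.007],"rotation": [0,0,0],"fingers": 0.01}
    - {"delta_pos": [0,0,0],"rotation": [0,0,0],"fingers": 0.01}
    - {"delta_pos": [0,0,0],"rotation": [0,0,0],"fingers": 0.01}

```text
clock: 19.65
position: [0.4746, 0.2019, 0.2143]
tcp_rot: [0.57, 0.727, -0.237, 0.301]
contact_force: [1.6, 0.1, -0.2]
gripper_width: 0.21
grip_force: 30.0
```

servo_tool:
  moves:
    - {"delta_pos": [0,0,0],"rotation": [0,0,0],"fingers": 0.01}
    - {"delta_pos": [0,0,0],"rotation": [0,0,0],"fingers": 0.01}
    - {"delta_pos": [0,0,0],"rotation": [0,0,0],"fingers": 0.01}
    - {"delta_pos": [0,0,0],"rotation": [0,0,0],"fingers": 0.01}
    - {"delta_pos": [0,0,0],"rotation": [0,0,0],"fingers": 0.01}

```text
clock: 20.15
position: [0.4748, 0.2021, 0.215]
tcp_rot: [0.571, 0.727, -0.236, 0.301]
contact_force: [-0.3, -1.1, -0.8]
gripper_width: 0.207
grip_force: 30.0
```

```bash
python3 chk.py
python3 - <<'E'
from h import *
f=pickle.load(open('F6.pkl','rb'))['top']
g=cv2.cvtColor(f['img'],cv2.COLOR_RGB2HSV)[190:225,160:240]
m=((g[...,2]<95)&(g[...,1]<140)).astype(np.uint8);ys,xs=np.where(m);print('dark u max',xs.max()+160,'v at end',ys[xs>xs.max()-12].mean()+190)
E
```

```text
[ 0.65  0.46  1.52 -0.7   1.55  0.57] [0.4748 0.2021 0.215 ] [ 0.167 -0.687 -0.708]
tower_mid in tool [0.0004 0.0004 0.2497] tilt 44.967542394964674
top exp lens [207.8 207.3] tail [138.2 217.3]
side exp lens [273.2 201.3] tail [274.4 207. ]
dark u max 212 v at end 206.64356435643563
```

```bash
python3 -c "
from bench import robot
print(robot.job_done())"
```

```text
the job is handed in; nothing more can be done
None
```

I handed the job in at about 20 s on the clock: both slats are on the tower, flat, centred and crosswise, and the torch is held at 45° about 15 cm from the tower's middle, aimed at it; the hand-in returned no verdict.

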